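# Level the chocolate mould stand and pin it

## Robot

A 7-joint arm with a two-finger parallel gripper is mounted at the origin on the work surface. World frame = base frame: x ahead of the robot, y to its left, z up, the work surface at z = 0. Lengths are in m, angles in rad, forces in N, time in s.
With the tool pointing down it reaches from about 0.4 to 0.85 m from the base axis. Payload 10.4 kg.
Tool frame: the origin (TCP) lies on the centre line of the jaws, within the pads' length; the fingertips stand 22 mm ahead of it and the grasp point (between the pads) lies 3 mm ahead of it; z points along the fingers, y is the line along which they close (so a half turn about z gives the same grasp; the last joint's range is limited). The gripper opens to 87 mm and grips with 3 to 60 N. Pads are 19 mm wide; open, the fingers measure 117 mm over their backs; the gripper's body (75 mm by 190 mm) begins 51 mm behind the grasp point.
Start: joints at [1.234, 0.332, -0.065, 1.46, 0.022, 1.35, -0.088], TCP at [0.193, -0.594, 0.206] pointing down, gripper open.
Joint ranges: [-2.6, 2.6], [-0.5, 2.12], [-1.47, 1.34], [0.16, 2.42], [-1.27, 4.41], [0.06, 2.06], [-2.6, 2.6]. Speed limits (rad/s): [2.22, 2.22, 2.79, 2.79, 3.14, 3.14, 3.14].

## Interface

Orientations are given as a unit quaternion [x, y, z, w].
In Python, from bench import r, optics, sensors gives the robot as it stands (r), with the cameras (optics) and the readings (sensors).
- The arm moves only by the shell command python3 jog.py 'ROWS' [FORCE]. ROWS is a JSON list of rows, 1 to 12 of them, each of 5 numbers: dx, dy, dz in parts of the range, where 1.0 means 0.75 m, then a turn about the tool's z in parts of the range, where 1.0 means pi/2 rad, then the finger opening in m; each row is the pose to reach, as a shift and turn from the pose commanded when the command began, along the tool's axes at that moment; what a row does not reach only later rows make up. A row lasts 1/10 s, in which the tool goes at most 0.05 m and 0.15 rad, less where a joint would pass 70% of its speed; a pose out of reach is approached as far as the arm can. The fingers move at their own pace and stop on an object; FORCE is the grip in N (left out, the last holds). Time passes only in rows, so rows that do not move let the fingers close. It prints the time, the measured TCP pose, the force, the opening and the grip force at its end. Input that does not fit is refused with a message, and nothing moves.
- sensors.read_state(): the state, without advancing time (a new reading comes with each control period).
- optics.camera(name): name is "scene" or "top" or "wrist"; returns a dict with "img" (420x560x3 uint8, red, green, blue), "fx", "fy", "cx", "cy" (pixels), "pose" (4x4, takes a point from camera to world coordinates). Camera axes: x right, y down, z forward; pixel columns grow to the right and rows downward; lengths in m; the calibration is good to about 2 mm. The wrist camera is an equidistant fisheye: a pixel r from the principal point sees the ray r / f radians off the axis. A picture is of the moment at which its call begins. There is no depth.
- r.close_job(): hands the job in; it is judged then, once.
The state is a dict: "time": time; "joint_positions": joint angles; "joint_vel": joint speeds; "joint_torque": joint torques, N m; "ee_pos": TCP position; "eef_rot": TCP orientation; "ft_force": force on the tool from outside, world axes, zero at the start; "torque": the same for the moment, N m; "width": finger opening in m; "grip_force": force on a finger pad.
Only numpy, scipy, OpenCV 4.12 (cv2) and the standard library are available. Lean on these libraries where they do the work, as an engineer would, in place of code of your own. Each camera call takes 0.05 s, during which the arm holds its last target. There are 200 camera calls.

## Task

The tilting stand was left tipped after the chocolate mould was drained. Swing its table back to level by one of its handle bars, then slide the locking pin fully home into the notch of the index plate so the table stays locked level. Keep off the mould itself, and leave the things standing around where they are.

Things in the scene. Friction and masses are not known exactly. Their poses are not given: they have to be found in the camera images.
- stand: Steel and aluminium tilting stand, fixed. Origin on the work surface under the middle of the trunnion axis, which runs along its y at z = 140 mm; its x points to the far handle bar. Base 200 (x) by 290 (y, -157 to +133) by 12 mm. Upright cheeks 60 mm wide, 10 thick, at y = +107 (top z 190) and y = -107 (top z 212).
- tilt (a joint): Table angle (rad): 0 = level, the locking angle; positive = near bar up, far bar down; range -1.15 to 1.15. Friction of about 0.3 N m (3 N at a bar) holds it where it is left. The table is a 160 (x) by 168 (y) by 8 mm plate centred on the trunnion axis.
- near_bar (a point): Middle, on the centre line, of the near handle bar: steel, 16 mm diameter, 140 mm long, along the stand's y, 110 mm from the trunnion axis on the stand's -x side, 22 mm clear of the table plate. At tilt q it is at x = -110 cos(q), z = 140 + 110 sin(q) mm in the stand's frame.
- far_bar (a point): Middle of the far handle bar, the same bar on the stand's +x side: at x = 110 cos(q), z = 140 - 110 sin(q) mm in the stand's frame.
- pin (a joint): How far the locking pin is pushed in (m): 0 = drawn back, 0.035 = fully home, its head against the guide. Slides towards the stand's +y, 2 N friction, stays where left. Its round tip centres the table if within about 0.06 rad of level; further off it strikes the index plate and stops at about 0.016. Home, it leaves the table 0.04 rad of play.
- pin_head (a point): Centre of the outer (stand -y) flat face of the pin's black round head, 36 mm diameter, 16 thick, on a 12 mm steel pin. The pin lies level along the stand's y axis at x = 0, z = 185 mm; this face is at y = -196 mm drawn back and y = -161 mm home (stand's frame).
- bottle: Bystander: closed drink bottle, 66 mm diameter, 198 mm tall, white cap; origin at the centre of its underside.
- gift_box: Bystander: closed kraft gift box, 150 by 110 by 55 mm, origin at the centre of its underside.
- cup: Bystander: empty clear plastic cup, 80 mm diameter at the rim, 95 mm tall, origin at the centre of its underside.
- notch (a point): Middle of the notch in the index plate, where the pin enters. The plate (steel, 104 mm wide in x, 8 thick, at y = -92 mm) stands on the tilting table and reaches 60 mm above the axis; the notch in its top edge is 15 mm wide, 33 deep. This point is 45 mm from the trunnion axis, in line with the pin at tilt 0.
- pin_guide (a point): Centre of the 34 mm cube that guides the pin, on the outside of the stand's -y cheek (y = -112 to -146 mm, x = 0, z = 185 mm in the stand's frame).
- mould (a point): Centre of the chocolate mould with its 16 dark round chocolates: a tray of 124 (x) by 112 (y) by 16 mm fastened on the middle of the table plate and turning with it; this point is 12 mm above the trunnion axis at tilt 0. The robot must not touch the mould.

How it is judged:
On the way, in this order (a step that is already met when the one before it is completed fails the run):
1. the table is swung close to level (value of joint tilt between -0.12 and 0.12 rad), for 0.1 s.
2. the locking pin is pushed home (value of joint pin above 0.031 m), for 0.2 s.
At the end, for the whole second after the job is handed in: The table is level within 0.06 rad and at rest, the pin is in by at least 31 of its 35 mm, and the bottle, gift box and cup are within 25 mm of where they stood (value of joint tilt between -0.06 and 0.06 rad and velocity of joint tilt between -0.02 and 0.02 rad/s and value of joint pin above 0.031 m and distance of each of bottle, gift_box, cup from where it was at the start of the episode below 0.025 m); the robot touches nothing.
It fails at once if the robot touches the chocolate mould (more than 1 N) (contact force between any of the fingers, the arm and tilt_c10 above 1 N).
It fails at once if the bottle, the gift box or the cup is shifted by more than 40 mm or knocked over (distance of any of bottle, gift_box, cup from where it was at the start of the episode above 0.04 m or angle between any of bottle, cup, gift_box's own z axis and vertical above 0.6 rad).
It also fails if it takes over 43 s, if anything falls off the work surface, if the arm or the gripper's body presses on something with over 40 N, if the wrist force passes 120 N, or if a joint passes its speed limit or range.

## Working session

There is one attempt and no reset: what is moved stays moved. The work goes in short steps, Python scripts to look and compute and a shell command to move; the robot and the scene stay as the last step left them, time stands still between calls to the robot, and variables do not carry over. Pictures are saved under pics/ and viewed, at most 10 in all, crops included, and the job is handed in when it is done.

```bash
ls; mkdir -p pics
python3 - <<'E'
from bench import r, optics, sensors
import cv2,numpy as np,pickle
s=sensors.read_state();print(s)
d={}
for n in["scene","top","wrist"]:
    c=optics.camera(n);d[n]=c;cv2.imwrite(f"pics/{n}0.png",c["img"][:,:,::-1]);print(n,c["fx"],c["fy"],c["cx"],c["cy"],np.round(c["pose"],3).tolist())
pickle.dump(d,open("c0.pkl","wb"))
a=cv2.imread("pics/scene0.png")
E
```

```text
bench.py
jog.py
pics
{'time': 0.0, 'joint_positions': array([ 1.23440725,  0.33287245, -0.0646818 ,  1.46097168,  0.02159483,
        1.34987586, -0.08851305]), 'joint_vel': array([ 1.22317300e-03, -8.22492757e-04, -2.16058154e-04, -1.20495959e-03,
       -9.68393331e-05,  9.80223965e-04,  8.54642162e-04]), 'joint_torque': array([ 3.48436342e-04, -6.23251677e+01,  2.51837861e-02, -3.89902925e+01,
       -6.11083279e-02,  3.94601596e-02,  1.74760989e-04]), 'ee_pos': array([ 0.19277122, -0.59409031,  0.20553905]), 'eef_rot': array([ 9.87717788e-01,  1.56246784e-01, -1.45162634e-04, -7.01219284e-04]), 'ft_force': array([ 0.66585443, -0.02309089, -0.09497101]), 'torque': array([-0.03492113, -0.02686605, -0.0518363 ]), 'grip_force': 0.0, 'width': 0.08709838567778537}
scene 421.2384367115078 421.2384367115078 289.79667018943957 201.73910926754056 [[0.741, 0.459, -0.49, 1.152], [0.671, -0.53, 0.518, -0.613], [-0.022, -0.713, -0.701, 0.966], [0.0, 0.0, 0.0, 1.0]]
top 411.59449596047835 411.59449596047835 276.7196841085056 208.83197152426283 [[-0.03, -0.997, 0.077, 0.465], [-0.999, 0.031, 0.016, -0.012], [-0.018, -0.076, -0.997, 1.151], [0.0, 0.0, 0.0, 1.0]]
wrist 325.19226210127806 325.19226210127806 277.6901855337572 208.42704130060469 [[0.309, -0.911, -0.272, 0.266], [-0.951, -0.296, -0.087, -0.572], [-0.001, 0.285, -0.958, 0.383], [0.0, 0.0, 0.0, 1.0]]
```

View pics/scene0.png

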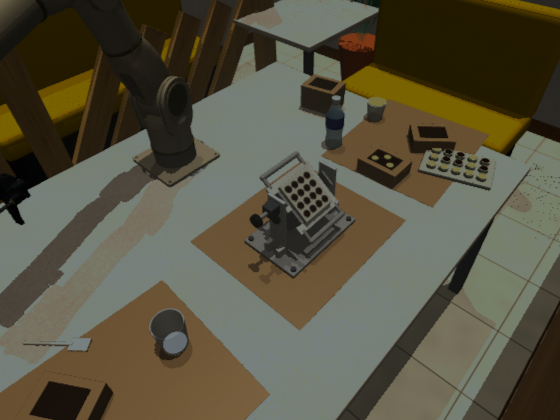

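View pics/top0.png

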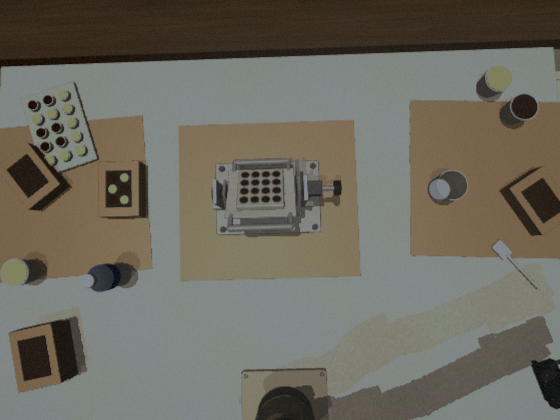

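The scene view shows the stand in the middle of the mat, around (300,210), with its near bar up and the black pin head at (262,218). In the top view the stand is at (268,197), the pin head at (337,188), the bottle at (105,277) and the cup at (448,186). I'll zoom in on both.

Run:
```python
import cv2
a=cv2.imread("pics/scene0.png")[140:280,230:370];b=cv2.imread("pics/top0.png")[145:250,200:350]
f=lambda a,h,w:cv2.resize(cv2.convertScaleAbs(a,alpha=1.6),(w,h),interpolation=cv2.INTER_CUBIC)
cv2.imwrite("pics/sc.png",f(a,560,560)); cv2.imwrite("pics/tc.png",f(b,525,750))
```

```text
(no output)
```

View pics/sc.png

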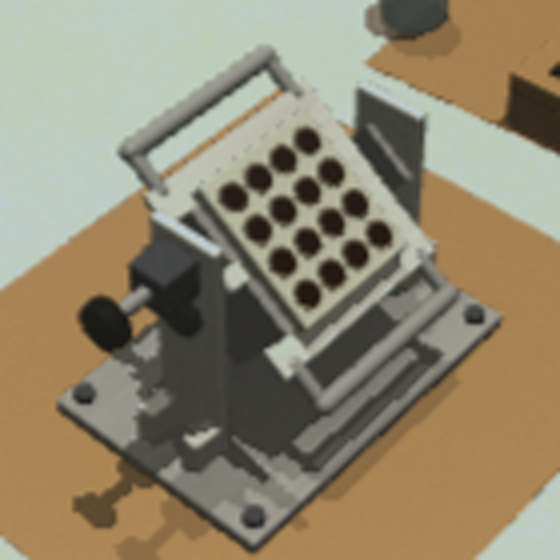

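View pics/tc.png

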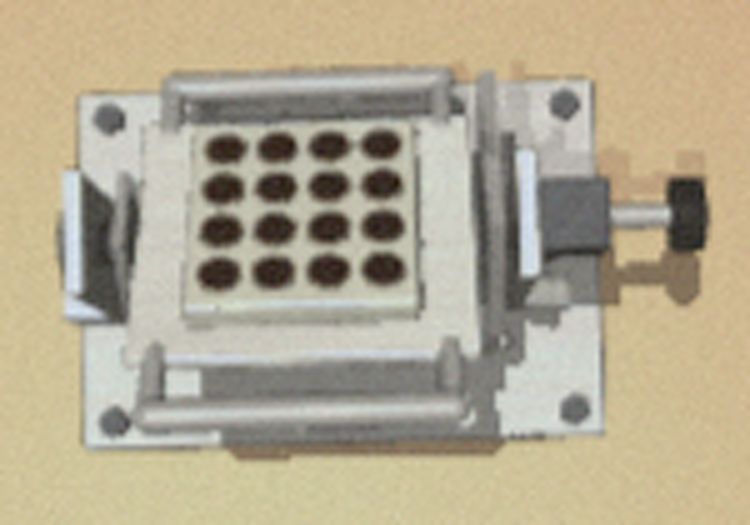

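The scene crop shows the near bar raised from about (125,152) to (268,52), the far bar from (322,400) to (452,290), and the head face at (103,322). In the top crop the near bar runs from (140,412) to (465,408), the far bar from (168,83) to (450,80), and the head face is at (706,213). I'll triangulate these and fit the stand's pose.

```bash
cat > h.py <<'E'
import numpy as np,cv2,pickle
from scipy.optimize import least_squares
from scipy.spatial.transform import Rotation as R
def proj(c,P):
    T=np.linalg.inv(c["pose"]);p=np.atleast_2d(P)@T[:3,:3].T+T[:3,3]
    return np.c_[c["fx"]*p[:,0]/p[:,2]+c["cx"],c["fy"]*p[:,1]/p[:,2]+c["cy"]]
def tri(c1,u1,c2,u2):
    f=lambda p:np.r_[proj(c1,p)[0]-u1,proj(c2,p)[0]-u2]
    s=least_squares(f,[.5,0,.15]);return s.x,np.abs(s.fun).max()
E
python3 - <<'E'
from h import *
d=pickle.load(open("c0.pkl","rb"));S,T=d["scene"],d["top"]
sc=lambda *p:np.array(p)/4+[230,140]; tc=lambda *p:np.array(p)/5+[200,145]
for n,a,b in[("near+y",sc(268,52),tc(140,412)),("near-y",sc(125,152),tc(465,408)),("far+y",sc(452,290),tc(168,83)),("far-y",sc(322,400),tc(450,80)),("head",sc(103,322),tc(706,213)),("corner",sc(500,318),tc(82,93)),("c-y far",sc(253,548),tc(592,78)),("c-y near",sc(60,405),tc(606,435))]:
    x,e=tri(S,a,T,b);print(n,x.round(4),e.round(2))
def pts(v):
    x,y,w,q=v;c,s=np.cos(q),np.sin(q)
    L=np.array([[-.11*c,.07,.14+.11*s],[-.11*c,-.07,.14+.11*s],[.11*c,.07,.14-.11*s],[.11*c,-.07,.14-.11*s],[0,-.196,.185],[.1,.133,.012],[.1,-.157,.012],[-.1,-.157,.012]])
    return L@R.from_euler("z",w).as_matrix().T+[x,y,0]
us=np.array([sc(268,52),sc(125,152),sc(452,290),sc(322,400),sc(103,322),sc(500,318),sc(253,548),sc(60,405)])
ut=np.array([tc(140,412),tc(465,408),tc(168,83),tc(450,80),tc(706,213),tc(82,93),tc(592,78),tc(606,435)])
f=lambda v:np.r_[proj(S,pts(v))-us,proj(T,pts(v))-ut].ravel()
s=least_squares(f,[.5,0,0,.5],loss="soft_l1");print(s.x,f(s.x).reshape(-1,2).round(1).tolist());print(pts(s.x).round(3))
E
```

```text
near+y [0.4981 0.1164 0.2025] 0.38
near-y [ 0.4962 -0.0326  0.2029] 0.3
far+y [0.6768 0.1154 0.0738] 0.22
far-y [ 0.674  -0.0326  0.0782] 0.61
head [ 0.5862 -0.1474  0.1881] 1.3
corner [0.6863 0.1723 0.0045] 0.26
c-y far [ 0.6855 -0.1153  0.0042] 0.11
c-y near [ 0.4864 -0.1141 -0.0005] 0.83
[ 0.58644495  0.0420711  -0.0076589   0.62249736] [[-0.6, 0.0], [1.1, -1.2], [-0.7, 0.1], [0.7, 0.1], [-3.4, 2.1], [1.2, -1.9], [-0.1, -1.7], [-1.5, -2.8], [1.7, 0.3], [-2.5, -0.3], [1.6, 0.1], [-2.0, -0.7], [1.7, -0.1], [-1.0, -0.7], [0.4, -0.4], [-0.2, -0.2]]
[[ 0.498  0.113  0.204]
 [ 0.497 -0.027  0.204]
 [ 0.676  0.111  0.076]
 [ 0.675 -0.029  0.076]
 [ 0.585 -0.154  0.185]
 [ 0.687  0.174  0.012]
 [ 0.685 -0.116  0.012]
 [ 0.485 -0.114  0.012]]
```

The manual's scale: shifts go in shares of 0.75 m and turns go in shares of pi/2 rad. Converting my numbers, -0.279 m is -0.372, 0.15 m is 0.2, 0.314 rad is 0.1999.

```bash
python3 jog.py '[[0.0267,-0.0267,-0.0533,0.0637,0],[0.0667,-0.0667,-0.0933,0.1273,0],[0.1067,-0.1133,-0.12,0.1999,0],[0.1533,-0.16,-0.1253,0.1999,0],[0.2,-0.2067,-0.1253,0.1999,0],[0.2467,-0.2533,-0.1253,0.1999,0],[0.2933,-0.3,-0.1253,0.1999,0],[0.32,-0.3467,-0.1253,0.1999,0],[0.3413,-0.372,-0.1253,0.1999,0],[0.3413,-0.372,-0.1253,0.1999,0]]' 30
```

```text
time: 1.15
ee_pos: [0.3517, -0.2468, 0.3007]
eef_rot: [1.0, 0.003, 0.0, 0.0]
ft_force: [-0.2, -1.1, -0.4]
width: 0.015
grip_force: 0.0
```

Scaled: -0.288 m is -0.384, 0.145 m is 0.1933.

```bash
python3 jog.py '[[0.0267,-0.0533,0,0,0],[0.06,-0.1067,0,0,0],[0.0867,-0.1667,0,0,0],[0.1133,-0.2267,0,0,0],[0.14,-0.28,0,0,0],[0.1667,-0.3333,0,0,0],[0.1933,-0.384,0,0,0],[0.1933,-0.384,0.0267,0,0],[0.1933,-0.384,0.06,0,0],[0.1933,-0.384,0.0733,0,0],[0.1933,-0.384,0.0733,0,0]]'
python3 - <<'E'
from h import *
from bench import r, optics, sensors
c=optics.camera("scene");d=optics.camera("top")
f=lambda a,h,w:cv2.resize(cv2.convertScaleAbs(a[:,:,::-1],alpha=1.6),(w,h),interpolation=cv2.INTER_CUBIC)
cv2.imwrite("pics/m1.png",np.hstack([f(c["img"][100:280,220:380],450,400),f(d["img"][145:265,210:317],450,400)]))
E
```

```text
time: 2.25
ee_pos: [0.4947, 0.037, 0.2441]
eef_rot: [1.0, -0.001, -0.001, 0.0]
ft_force: [-0.8, -0.2, 0.4]
width: 0.0003
grip_force: 0.0
```

View pics/m1.png

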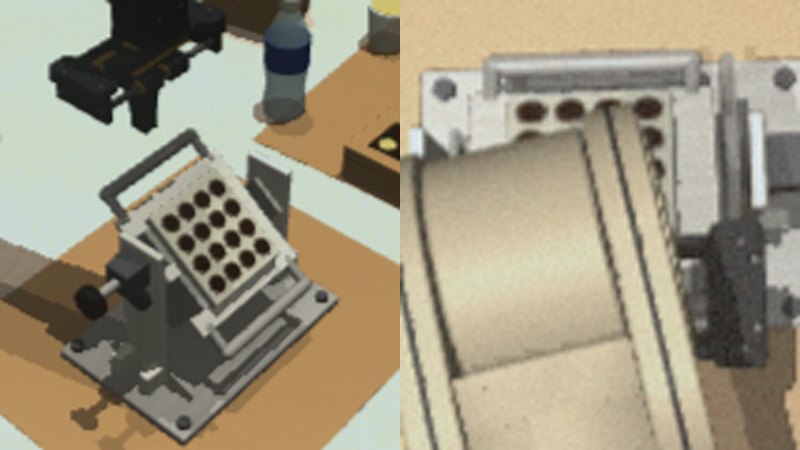

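The fingertips sit just above the near bar, next to the raised bar at (150,160) in the left half, with nothing else close. I'll push the bar down along its arc.

Scaled: 0.075 m is 0.1, 0.032 m is 0.0427.

```bash
python3 jog.py '[[0,0,0.0107,0,0],[-0.004,0,0.0213,0,0],[-0.0093,0,0.032,0,0],[-0.0147,0,0.0427,0,0],[-0.0187,0,0.0533,0,0],[-0.0227,0,0.064,0,0],[-0.0253,0,0.0747,0,0],[-0.0267,0,0.0827,0,0],[-0.0267,0,0.0907,0,0],[-0.0267,0,0.096,0,0],[-0.0267,0,0.1,0,0],[-0.0267,0,0.1,0,0]]'
python3 - <<'E'
from h import *
from bench import r, optics, sensors
c=optics.camera("scene")
f=lambda a,h,w:cv2.resize(cv2.convertScaleAbs(a[:,:,::-1],alpha=1.6),(w,h),interpolation=cv2.INTER_CUBIC)
cv2.imwrite("pics/m2.png",f(c["img"][140:280,230:370],560,560))
pickle.dump(c,open("c2.pkl","wb"))
E
```

```text
time: 3.55
ee_pos: [0.4753, 0.0379, 0.17]
eef_rot: [1.0, -0.0, -0.0, -0.0]
ft_force: [0.7, -0.1, -0.4]
width: 0.0004
grip_force: 0.0
```

View pics/m2.png

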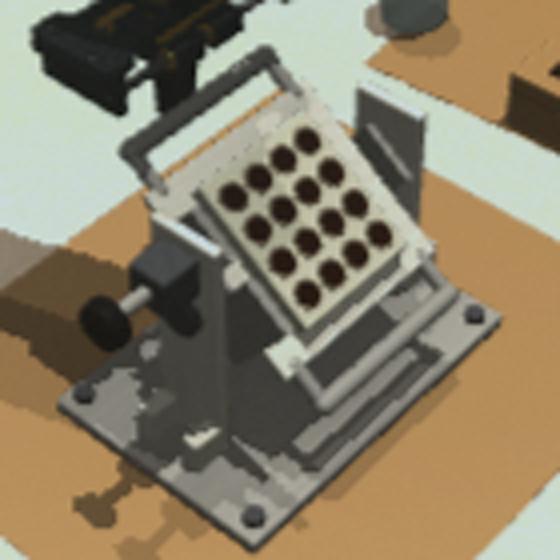

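The table did not move: the fingers went down on the robot side of the bar, with the tip at about (175,110) behind it. I'll check the projected tip and bar positions.

Run:
```python
from h import *
d=pickle.load(open("c2.pkl","rb"))
for p in([.4753,.0379,.148],[.4753,.0379,.17],[.4753,.0379,.217],[.4947,.037,.222],[.497,.042,.204]):print(p,((proj(d,p)[0]-[230,140])*4).round())
```

```text
[0.4753, 0.0379, 0.148] [177. 148.]
[0.4753, 0.0379, 0.17] [175. 125.]
[0.4753, 0.0379, 0.217] [172.  75.]
[0.4947, 0.037, 0.222] [191.  81.]
[0.497, 0.042, 0.204] [199.  99.]
```

Scaled: -0.1 m is -0.1333, -0.07 m is -0.0933.

```bash
python3 jog.py '[[-0.0133,0,-0.04,0,0],[-0.0133,0,-0.0933,0,0],[-0.0133,0,-0.1333,0,0],[-0.0133,0,-0.1333,0,0]]'
python3 -c "
from bench import r, optics, sensors
s=sensors.read_state();print(s['joint_positions'].round(2),s['ee_pos'])"
```

```text
time: 4.0
ee_pos: [0.4674, 0.0383, 0.2746]
eef_rot: [1.0, -0.0, 0.003, 0.0]
ft_force: [1.0, -0.1, -0.3]
width: 0.0003
grip_force: 0.0
[ 0.59 -0.02 -0.74  1.72 -0.01  1.43 -1.73] [0.46735783 0.03828819 0.27462253]
```

Scaled: 0.034 m is 0.0453, 0.03 m is 0.04, -1.57 rad is -0.9995.

```bash
python3 jog.py '[[0,0,0,-0.0955,0],[0,0,0,-0.191,0],[0,0,0,-0.2865,0],[0,0,0,-0.382,0],[0.0133,0,0,-0.4775,0],[0.0267,0,0,-0.573,0],[0.04,0,0,-0.6685,0],[0.0453,0,0,-0.7639,0],[0.0453,0,0,-0.8594,0],[0.0453,0,0,-0.9549,0],[0.0453,0,0,-0.9995,0],[0.0453,0,0,-0.9995,0]]'
python3 -c "
from bench import r, optics, sensors
s=sensors.read_state();print(s['joint_positions'].round(2),s['ee_pos'],s['ft_force'])"
```

```text
time: 5.2
ee_pos: [0.4993, 0.0379, 0.2699]
eef_rot: [0.707, 0.707, -0.0, -0.0]
ft_force: [0.2, -0.4, 0.1]
width: 0.0007
grip_force: 0.0
[ 0.58  0.08 -0.78  1.65  0.06  1.44 -0.21] [0.49929219 0.03790831 0.2699146 ] [ 0.15481702 -0.3997843   0.1257832 ]
```

Scaled: 0.05 m is 0.0667, 0.046 m is 0.0613.

```bash
python3 jog.py '[[0,0,0.0267,0,0],[0,0,0.0453,0,0],[0,0,0.0533,0,0],[0,-0.0013,0.0613,0,0],[0,-0.0027,0.0667,0,0],[0,-0.0027,0.0667,0,0]]'
python3 - <<'E'
from h import *
from bench import r, optics, sensors
print(sensors.read_state()["ft_force"])
c=optics.camera("scene")
f=lambda a,h,w:cv2.resize(cv2.convertScaleAbs(a[:,:,::-1],alpha=1.6),(w,h),interpolation=cv2.INTER_CUBIC)
cv2.imwrite("pics/m3.png",f(c["img"][140:280,230:370],560,560))
E
```

```text
time: 5.8
ee_pos: [0.4972, 0.0379, 0.2201]
eef_rot: [0.708, 0.707, -0.0, -0.0]
ft_force: [0.0, -0.8, -0.0]
width: 0.0005
grip_force: 0.0
[ 0.04411464 -0.79022437 -0.0284945 ]
```

View pics/m3.png

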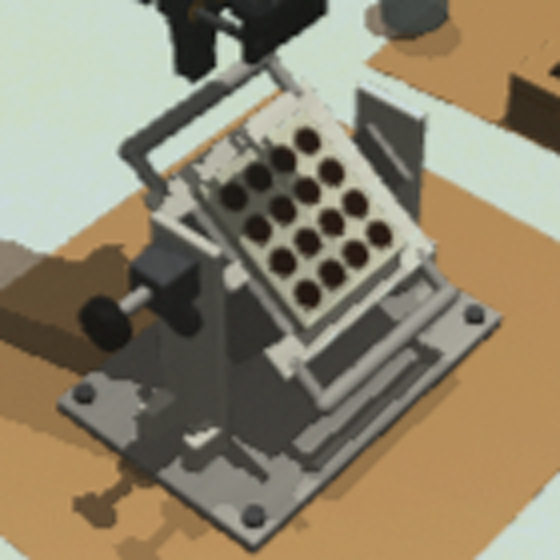

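The fingertips at (190,78) are still about 12 mm above the bar at (197,100), so the closed tips stand near TCP height and reach less far than expected. I'll go down in small steps and watch the force.

```bash
for i in 1 2 3; do :; done; python3 jog.py '[[0,0,0.0053,0,0],[0,0,0.0107,0,0],[0,0,0.016,0,0],[0,-0.0013,0.0213,0,0]]'; python3 jog.py '[[0,-0.0027,0.0053,0,0],[0,-0.0053,0.0107,0,0],[0,-0.0067,0.016,0,0]]'
python3 - <<'E'
from bench import r, optics, sensors
import cv2,numpy as np
c=optics.camera("scene");cv2.imwrite("pics/m4.png",cv2.resize(cv2.convertScaleAbs(c["img"][140:280,230:370,::-1],alpha=1.6),(560,560),interpolation=cv2.INTER_CUBIC))
E
```

```text
time: 6.25
ee_pos: [0.4964, 0.0379, 0.2039]
eef_rot: [0.707, 0.707, -0.0, -0.0]
ft_force: [0.7, -0.1, -0.2]
width: 0.0004
grip_force: 0.0
time: 6.55
ee_pos: [0.4906, 0.038, 0.1925]
eef_rot: [0.707, 0.707, -0.001, -0.0]
ft_force: [-6.1, 0.6, 9.3]
width: 0.0003
grip_force: 4.2
```

View pics/m4.png

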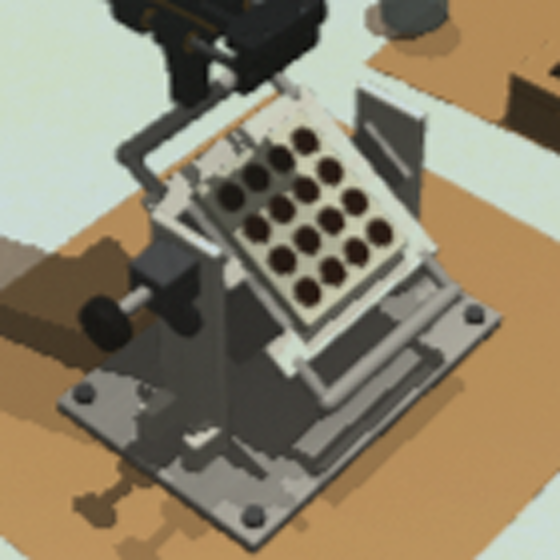

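Contact is at TCP z of about 0.195, and the force (-6, 0, 9) says the bar is on the tool's +x side. I'll check all three cameras in one composite.

Run:
```python
from h import *
from bench import r, optics, sensors
w=optics.camera("wrist");t=optics.camera("top");s=optics.camera("scene");pickle.dump((w,t,s),open("c5.pkl","wb"))
g=lambda c:cv2.convertScaleAbs(c["img"][:,:,::-1],alpha=1.7)
A=np.zeros((600,800,3),np.uint8)
A[:420,:560]=g(w);A[:240,560:]=cv2.resize(g(s)[130:190,250:310],(240,240));A[420:,:560]=cv2.resize(g(t)[165:240,210:350],(560,180))[:180]
cv2.imwrite("pics/m5.png",A)
print(sensors.read_state()["ee_pos"],w["pose"].round(3).tolist())
# where the bar (measured) and the tool points should appear in the wrist picture
def fe(P):
    T=np.linalg.inv(w["pose"]);p=T[:3,:3]@P+T[:3,3];th=np.arctan2(np.hypot(p[0],p[1]),p[2]);u=p[:2]/np.hypot(p[0],p[1])
    return np.array([w["cx"],w["cy"]])+w["fx"]*th*u
e=sensors.read_state()["ee_pos"]
for n,P in dict(tcp=e,tip=e-[0,0,.022],n1=[.498,.113,.204],n2=[.497,-.027,.204],head=[.585,-.154,.185],f1=[.676,.111,.076],f2=[.675,-.029,.076]).items():print(n,fe(np.array(P)).round())
```

```text
[0.4912753  0.03785225 0.19222211] [[1.0, 0.0, -0.003, 0.49], [-0.001, -0.959, -0.285, 0.115], [-0.003, 0.285, -0.959, 0.369], [0.0, 0.0, 0.0, 1.0]]
tcp [281. 248.]
tip [281. 235.]
n1 [295. 118.]
n2 [290. 345.]
head [378. 424.]
f1 [465. 129.]
f2 [447. 258.]
```

View pics/m5.png

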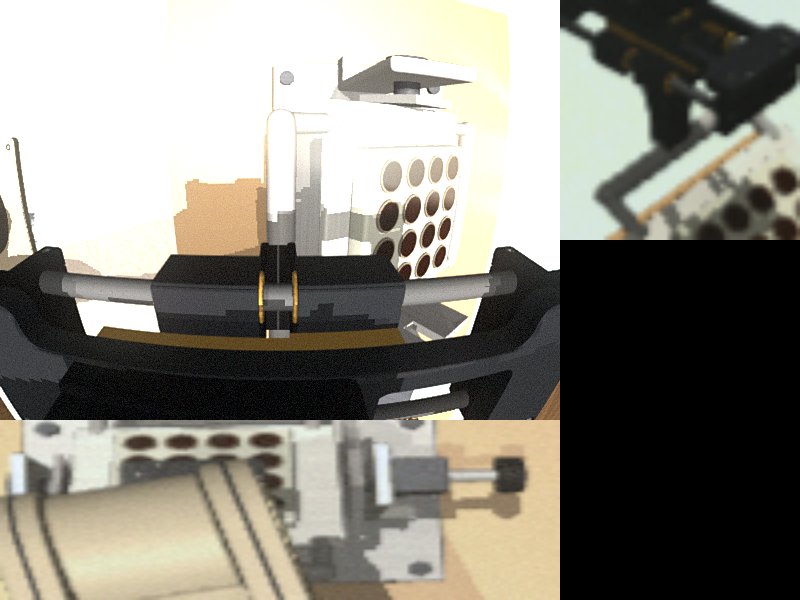

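The wrist view shows the bar end at (282,112) with the bar running straight under the closed fingertips at (278,245), so the alignment is good. The scene camera's line of sight is nearly tangent to the bar's motion here, so it cannot show the tilt. I'll estimate the tilt from the wrist view.

```bash
cat >> h.py <<'E'
def fe(w,P):
    T=np.linalg.inv(w["pose"]);p=T[:3,:3]@np.array(P)+T[:3,3];h=np.hypot(p[0],p[1])
    return np.array([w["cx"],w["cy"]])+w["fx"]*np.arctan2(h,p[2])*p[:2]/h
def loc(q,a,y,h=0):  # point on table: a along table x, h above
    c,s=np.cos(q),np.sin(q);return [.5864+a*c+h*s,.0421+y,.14-a*s+h*c]
E
python3 - <<'E'
from h import *
w,t,s=pickle.load(open("c5.pkl","rb"))
for q in(.62,.55,.5,.4,.3,.2):
  print(q,[fe(w,loc(q,*a)).round() for a in((-.11,.07),(-.11,.04),(-.08,.084,.004),(.08,.084,.004),(0,.0,.02))],np.round(loc(q,-.11,0),3))
E
```

```text
0.62 [array([293., 120.]), array([292., 178.]), array([340.,  96.]), array([458., 112.]), array([424., 221.])] [0.497 0.042 0.204]
0.55 [array([284., 120.]), array([284., 176.]), array([333.,  96.]), array([463., 112.]), array([423., 221.])] [0.493 0.042 0.197]
0.5 [array([279., 120.]), array([279., 174.]), array([328.,  96.]), array([466., 113.]), array([423., 221.])] [0.49  0.042 0.193]
0.4 [array([270., 120.]), array([270., 171.]), array([320.,  96.]), array([473., 113.]), array([421., 222.])] [0.485 0.042 0.183]
0.3 [array([264., 119.]), array([265., 168.]), array([313.,  97.]), array([480., 114.]), array([419., 222.])] [0.481 0.042 0.173]
0.2 [array([261., 119.]), array([261., 166.]), array([308.,  98.]), array([487., 114.]), array([417., 222.])] [0.479 0.042 0.162]
```

Scaled: 0.03 m is 0.04, 0.02 m is 0.0267.

```bash
python3 jog.py '[[0,0.004,0,0,0],[0,0.0013,0.0067,0,0],[0,-0.0013,0.0133,0,0],[0,-0.004,0.02,0,0],[0,-0.0067,0.0267,0,0],[0,-0.008,0.0333,0,0],[0,-0.0093,0.04,0,0],[0,-0.0093,0.04,0,0]]'
python3 - <<'E'
from h import *
from bench import r, optics, sensors
w=optics.camera("wrist");s=optics.camera("scene");pickle.dump((w,s),open("c6.pkl","wb"))
g=cv2.cvtColor(w["img"],cv2.COLOR_RGB2GRAY)
for row in(140,170,200):print(row,g[row,230:420:4])
d=(w["img"].max(2)<45).astype(np.uint8);n,l,st,ce=cv2.connectedComponentsWithStats(d)
print([(ce[i].round().tolist(),int(st[i,4])) for i in range(1,n) if 60<st[i,4]<900])
w0=pickle.load(open("c5.pkl","rb"))[0];d=(w0["img"].max(2)<45).astype(np.uint8);n,l,st,ce=cv2.connectedComponentsWithStats(d)
print([(ce[i].round().tolist(),int(st[i,4])) for i in range(1,n) if 60<st[i,4]<900])
for q in(.4,.3,.2,.1):print(q,[fe(w,loc(q,*a)).round() for a in((-.11,.07),(-.11,.04),(-.08,.07,.004),(0,.0,.02))])
E
```

```text
time: 7.55
ee_pos: [0.4842, 0.0379, 0.1618]
eef_rot: [0.707, 0.707, -0.0, -0.0]
ft_force: [-0.2, 1.0, -0.2]
width: 0.0007
grip_force: 0.0
140 [202 200 203 203 205 207 158 179 198 221 194 183 155 145 148 147 144 132
 130 129 137 132 141 198 225 226 228 225 224 229 227 227 225 229 226 227
 224 228 230 224 227 227 226 228 228 225 225 227]
170 [199 198 200 201 195 204 143 174 195 211 190 177 143 210 210 213 131 131
 112 111 117 121 131 215 223 225 225 223 223 224 226 143 155 154 222 223
 222 224 210 169 114 117 117 115 120 223 222 221]
200 [110 111 109 110 113  89 129 171 194 210 191 178 138  87  87  90  86  96
  92  91  94  87 122 231 232 231 233 230 230 230 239 114 127 167 229 229
 230 229 230 148 158  92 153 229 230 227 227 226]
[([422.0, 83.0], 91), ([421.0, 225.0], 150), ([392.0, 228.0], 571), ([449.0, 256.0], 136), ([421.0, 261.0], 353)]
[([388.0, 218.0], 323), ([428.0, 236.0], 132), ([3.0, 241.0], 86), ([408.0, 244.0], 233), ([440.0, 257.0], 67), ([423.0, 265.0], 156)]
0.4 [array([281., 120.]), array([281., 182.]), array([339., 121.]), array([446., 236.])]
0.3 [array([274., 120.]), array([274., 178.]), array([331., 120.]), array([445., 237.])]
0.2 [array([269., 120.]), array([269., 174.]), array([324., 120.]), array([442., 237.])]
0.1 [array([267., 119.]), array([267., 171.]), array([320., 120.]), array([440., 237.])]
```

```bash
cat >> h.py <<'E'
def blobs(c,x0,y0,x1,y1,th=60,amin=8,amax=60):
    k=4;im=cv2.resize(c["img"][y0:y1,x0:x1],None,fx=k,fy=k,interpolation=cv2.INTER_CUBIC)
    m=(im.max(2)<th).astype(np.uint8);n,l,st,ce=cv2.connectedComponentsWithStats(m)
    return np.array([(ce[i]-1.5)/k+[x0,y0] for i in range(1,n) if amin*k*k<st[i,4]<amax*k*k])
# chocolate grid model: pitch px,py (m), height .02
def grid(q,px,py,h=.019):return np.array([loc(q,(i-1.5)*px,(j-1.5)*py,h) for i in range(4) for j in range(4)])
def nn(P,B):
    D=np.linalg.norm(P[:,None]-B[None],axis=2);return B[D.argmin(1)],D.min(1)
E
python3 - <<'E'
from h import *
d=pickle.load(open("c0.pkl","rb"));w,s=pickle.load(open("c6.pkl","rb"))
Bs=blobs(d["scene"],275,165,330,222);Bt=blobs(d["top"],235,165,290,210);B2=blobs(s,270,150,340,230)
print(len(Bs),len(Bt),len(B2));print(B2.round(1).tolist());print(Bs.round(1).tolist())
def cost(v,sets):
    return np.concatenate([np.minimum(nn(B,proj(c,grid(*v)))[1],6) for c,B in sets])
best=None
for name,sets in(("start",[(d["scene"],Bs),(d["top"],Bt)]),("now",[(s,B2)])):
  R_=[]
  for q in np.arange(-1,1.01,.02):
    for px in (.026,.028,.030):
      for py in(.024,.026,.028): R_.append((cost((q,px,py),sets).mean(),q,px,py))
  R_.sort();print(name,np.round(R_[:5],3).tolist())
E
```

```text
20 16 13
[[302.8, 175.6], [310.0, 181.6], [275.7, 186.0], [317.2, 187.7], [311.1, 192.5], [272.1, 192.6], [324.5, 194.0], [305.0, 197.3], [318.7, 198.9], [299.0, 202.2], [312.6, 203.7], [306.6, 208.8], [332.8, 226.0]]
[[279.1, 167.6], [306.4, 174.8], [300.4, 179.5], [312.3, 182.7], [294.3, 184.1], [306.5, 187.3], [287.9, 188.9], [318.4, 190.6], [300.3, 192.1], [312.5, 195.2], [278.3, 195.8], [294.1, 197.0], [324.4, 198.2], [306.5, 200.1], [318.5, 203.1], [300.2, 205.1], [319.4, 212.8], [312.6, 208.1], [306.5, 213.1], [323.5, 219.4]]
start [[1.113, 0.66, 0.028, 0.026], [1.133, 0.68, 0.028, 0.026], [1.148, 0.64, 0.028, 0.026], [1.203, 0.7, 0.028, 0.026], [1.223, 0.62, 0.028, 0.026]]
now [[1.795, 0.3, 0.028, 0.026], [1.801, 0.28, 0.028, 0.026], [1.849, 0.32, 0.028, 0.026], [1.849, 0.26, 0.028, 0.026], [1.869, 0.3, 0.028, 0.024]]
```

Run:
```python
from h import *
d=pickle.load(open("c0.pkl","rb"));w,s=pickle.load(open("c6.pkl","rb"))
Bs=blobs(d["scene"],275,165,330,215);B2=blobs(s,297,170,328,212)
for n,c,B in(("start",d["scene"],Bs),("now",s,B2)):
  def f(v):
    P=proj(c,grid(v[0],.028,.026)+[v[1],v[2],0]);return np.minimum(nn(B,P)[1],4)
  for off in(0,1):
    o=sorted((np.mean(f((q,x,y))),round(q,2),x,y) for q in np.arange(-.3,.9,.02) for x in ([0,-.004,.004] if off else [0]) for y in ([0,-.004,.004] if off else [0]))
    print(n,o[:4])
for q in(-.1,0,.1,.2,.3,.4,.6):
  P=proj(s,grid(q,.028,.026)).reshape(4,4,2);print(q,(P[3,0]-P[0,0]).round(1)/3,P[3,0].round(1),P[3,3].round(1),P[0,0].round(1))
```

```text
start [(np.float64(1.0752693743702797), np.float64(0.68), 0, 0), (np.float64(1.0806557634005198), np.float64(0.66), 0, 0), (np.float64(1.1088523860945232), np.float64(0.64), 0, 0), (np.float64(1.1102545073594126), np.float64(0.7), 0, 0)]
start [(np.float64(1.0752693743702797), np.float64(0.68), 0, 0), (np.float64(1.0806557634005198), np.float64(0.66), 0, 0), (np.float64(1.1088523860945232), np.float64(0.64), 0, 0), (np.float64(1.1102545073594126), np.float64(0.7), 0, 0)]
now [(np.float64(1.0919771619331764), np.float64(0.3), 0, 0), (np.float64(1.0997104654828853), np.float64(0.28), 0, 0), (np.float64(1.1505832197899892), np.float64(0.32), 0, 0), (np.float64(1.1561488963116588), np.float64(0.26), 0, 0)]
now [(np.float64(1.0919771619331764), np.float64(0.3), 0, 0), (np.float64(1.0997104654828853), np.float64(0.28), 0, 0), (np.float64(1.1389930433373767), np.float64(0.18), 0.004, -0.004), (np.float64(1.1505832197899892), np.float64(0.32), 0, 0)]
-0.1 [7.5        3.86666667] [305.3 203.3] [323.5 188.4] [282.8 191.7]
0 [7.56666667 4.6       ] [305.9 204.7] [324.  189.9] [283.2 190.8]
0.1 [7.56666667 5.33333333] [306.4 206.1] [324.4 191.2] [283.7 190.1]
0.2 [7.46666667 6.        ] [306.7 207.5] [324.7 192.6] [284.3 189.5]
0.3 [7.3 6.6] [306.9 208.8] [324.9 193.9] [285. 189.]
0.4 [7.06666667 7.1       ] [307. 210.] [324.9 195.1] [285.8 188.7]
0.6 [6.33333333 7.96666667] [306.8 212.2] [324.6 197.3] [287.7 188.4]
```

Fitting the chocolate grid in the scene view gives a tilt of about 0.65 at the start and about 0.28 now, so the table is swinging. I'll turn the gripper so its long body stays off the mould, then continue.

The manual's scale: shifts go in shares of 0.75 m and turns go in shares of pi/2 rad. Converting my numbers, -0.05 m is -0.0667, -0.002 m is -0.0027, 1.57 rad is 0.9995.

```bash
python3 jog.py '[[0,0,-0.04,0,0],[0,-0.0027,-0.0667,0.0955,0],[0,-0.0027,-0.0667,0.191,0],[0,-0.0027,-0.0667,0.2865,0],[0,-0.0027,-0.0667,0.382,0],[0,-0.0027,-0.0667,0.4775,0],[0,-0.0027,-0.0667,0.573,0],[0,-0.0027,-0.0667,0.6685,0],[0,-0.0027,-0.0667,0.7639,0],[0,-0.0027,-0.0667,0.8594,0],[0,-0.0027,-0.0667,0.9549,0],[0,-0.0027,-0.0667,0.9995,0]]'; python3 jog.py '[[0,0,0.0267,0,0],[0,0,0.0467,0,0],[0,0,0.056,0,0],[0,0,0.064,0,0],[0,0,0.072,0,0],[0,0,0.08,0,0]]'
cat > tilt.py <<'E'
from h import *
from bench import r, optics, sensors
s=optics.camera("scene");w=optics.camera("wrist");pickle.dump((w,s),open("c7.pkl","wb"))
B=blobs(s,297,170,328,212)
o=sorted((np.minimum(nn(B,proj(s,grid(q,.028,.026)))[1],4).mean().round(2),q.round(2)) for q in np.arange(-.4,.9,.02));print(len(B),o[:3])
P=B[np.abs(B[:,0]-324.5).argmin()];print(B.round(1).tolist())
st=sensors.read_state();print(st["ee_pos"],st["ft_force"])
E
python3 tilt.py
```

```text
time: 8.85
ee_pos: [0.4826, 0.0378, 0.2124]
eef_rot: [1.0, -0.003, 0.0, 0.0]
ft_force: [0.0, 0.7, -0.7]
width: 0.0002
grip_force: 0.0
time: 9.45
ee_pos: [0.4825, 0.0379, 0.1525]
eef_rot: [1.0, -0.0, 0.0, 0.0]
ft_force: [-3.2, -0.1, 3.4]
width: 0.0003
grip_force: 2.1
15 [(np.float64(1.04), np.float64(0.2)), (np.float64(1.07), np.float64(0.18)), (np.float64(1.07), np.float64(0.22))]
[[324.7, 171.6], [302.2, 175.9], [297.8, 180.7], [309.4, 181.5], [303.5, 186.1], [316.8, 187.2], [298.4, 190.8], [310.9, 191.7], [324.3, 192.7], [304.7, 196.6], [318.5, 197.6], [299.0, 201.6], [312.2, 202.6], [321.0, 205.8], [306.1, 207.7]]
[0.48235575 0.0379333  0.15194649] [-0.35291418 -0.26810911  0.29469073]
```

Scaled: 0.018 m is 0.024, 0.017 m is 0.0227.

```bash
python3 jog.py '[[-0.0013,0,0.0067,0,0],[-0.0027,0,0.0133,0,0],[-0.004,0,0.0187,0,0],[-0.0053,0,0.0227,0,0],[-0.0053,0,0.024,0,0]]'; python3 tilt.py
```

```text
time: 10.05
ee_pos: [0.4784, 0.0379, 0.1341]
eef_rot: [1.0, -0.0, 0.0, 0.0]
ft_force: [0.8, 0.9, 2.3]
width: 0.0004
grip_force: 1.4
16 [(np.float64(1.47), np.float64(0.02)), (np.float64(1.49), np.float64(0.0)), (np.float64(1.49), np.float64(0.04))]
[[324.3, 171.4], [301.1, 177.1], [308.3, 181.5], [315.9, 185.9], [302.4, 186.1], [298.0, 190.6], [309.9, 190.6], [323.6, 190.5], [317.7, 195.4], [303.9, 195.3], [318.9, 204.4], [311.7, 200.1], [298.5, 200.3], [305.4, 205.3], [299.4, 209.6], [326.0, 210.1]]
[0.47819552 0.03784646 0.1341426 ] [ 3.32709760e-04 -5.84688178e-01  1.13397399e+00]
```

Tilt is now about 0.02. I'll retreat, move to the pin side and turn the gripper, then check the level with an unobstructed view.

Scaled: 0.248 m is 0.3307, -0.166 m is -0.2213, -0.15 rad is -0.0955.

```bash
python3 jog.py '[[-0.0133,0,-0.0533,0,0],[-0.0133,0.0267,-0.12,0,0],[-0.0133,0.0667,-0.1733,-0.0955,0],[0,0.1067,-0.2213,-0.191,0],[0.0267,0.1467,-0.2213,-0.2865,0],[0.0533,0.1867,-0.2213,-0.382,0],[0.08,0.2267,-0.2213,-0.4775,0],[0.1067,0.2667,-0.2213,-0.573,0],[0.1333,0.3067,-0.2213,-0.6685,0],[0.1427,0.3307,-0.2213,-0.7639,0],[0.1427,0.3307,-0.2213,-0.8594,0],[0.1427,0.3307,-0.2213,-0.9549,0]]'; python3 jog.py '[[0,0,0,-0.0446,0],[0,0,0,-0.0446,0]]';python3 - <<'E'
from h import *
from bench import r, optics, sensors
s=optics.camera("scene");t=optics.camera("top");w=optics.camera("wrist");pickle.dump((w,t,s),open("c8.pkl","wb"))
B=blobs(s,283,170,328,212);C=blobs(t,235,165,290,210);print(len(B),len(C))
for n,c,b in(("s",s,B),("t",t,C)):
  o=sorted((np.minimum(nn(b,proj(c,grid(q,.028,.026)))[1],4).mean().round(2),q.round(2)) for q in np.arange(-.4,.9,.02));print(n,o[:3])
print(B.round(1).tolist())
print(sensors.read_state()["joint_positions"].round(2))
E
```

```text
time: 11.35
ee_pos: [0.585, -0.2107, 0.2993]
eef_rot: [0.731, 0.682, -0.0, -0.001]
ft_force: [0.9, 1.1, -0.7]
width: 0.0007
grip_force: 0.0
time: 11.55
ee_pos: [0.585, -0.2102, 0.2998]
eef_rot: [0.709, 0.706, -0.0, -0.001]
ft_force: [0.9, -0.1, 1.1]
width: 0.0002
grip_force: 0.0
20 2
s [(np.float64(1.25), np.float64(0.0)), (np.float64(1.26), np.float64(-0.02)), (np.float64(1.27), np.float64(0.02))]
t [(np.float64(0.63), np.float64(0.54)), (np.float64(0.63), np.float64(0.56)), (np.float64(0.65), np.float64(0.52))]
[[288.3, 172.1], [324.3, 171.4], [301.1, 177.1], [295.1, 181.6], [308.3, 181.5], [302.5, 186.1], [315.9, 185.9], [289.2, 186.3], [296.4, 190.8], [309.9, 190.7], [323.5, 190.5], [284.1, 190.9], [317.8, 195.3], [290.2, 195.6], [304.0, 195.3], [318.9, 204.4], [297.7, 200.3], [311.7, 200.1], [305.4, 205.3], [325.9, 210.2]]
[ 0.75  0.37 -0.66  1.28  0.22  1.56  0.12]
```

Run:
```python
from h import *
d=pickle.load(open("c0.pkl","rb"));w,t,s=pickle.load(open("c8.pkl","rb"))
sets=[(d["scene"],blobs(d["scene"],275,165,330,215),0),(d["top"],blobs(d["top"],235,165,290,210),0),(s,blobs(s,283,170,328,212),1)]
v=np.array([.65,.0,.028,.026,0,0,.019])
def f(v):
  out=[]
  for c,B,k in sets:
    P=proj(c,grid(v[k],v[2],v[3],v[6])+[v[4],v[5],0]);N,dd=nn(P,B);out.append((P-N)[:, :]*(1))
  return np.concatenate(out).ravel()
o=least_squares(f,v,loss="soft_l1",f_scale=.5,diff_step=1e-4);print(o.x.round(4),np.abs(o.fun).mean(),np.abs(o.fun).max())
```

```text
[ 6.492e-01 -2.400e-03  2.810e-02  2.590e-02  5.000e-04 -5.000e-04
  1.860e-02] 0.3085963233771129 0.8556877586810288
```

The combined fit gives a tilt of -0.002, so the table is level. I'll go down beside the pin head and check the fingertip height against the head, since the contact heights disagreed with the reported TCP z.

Scaled: 0.1 m is 0.1333, 0.08 m is 0.1067.

```bash
python3 jog.py '[[0,0,0.0533,0,0],[0,0,0.1067,0,0],[0,0,0.1333,0,0],[0,0,0.1333,0,0]]'
python3 - <<'E'
from h import *
from bench import r, optics, sensors
w=optics.camera("wrist");t=optics.camera("top");s=optics.camera("scene");pickle.dump((w,t,s),open("c9.pkl","wb"))
g=lambda c:cv2.convertScaleAbs(c["img"][:,:,::-1],alpha=1.7)
A=np.zeros((600,800,3),np.uint8)
A[:400,:400]=cv2.resize(g(s)[155:255,215:315],(400,400));A[:400,400:]=cv2.resize(g(t)[150:250,290:390],(400,400));A[400:,:267]=cv2.resize(g(w),(267,200))
A[400:,267:]=cv2.resize(g(w)[0:210],(533,200))
cv2.imwrite("pics/m9.png",A)
e=sensors.read_state()["ee_pos"]
for n,P in dict(tcp=e,tip=e-[0,0,.022],tip35=e+[0,0,.013],head=[.585,-.154,.185]).items():print(n,((proj(s,P)[0]-[215,155])*4).round(),((proj(t,P)[0]-[290,150])*4+[400,0]).round(),fe(w,P).round())
E
```

```text
time: 12.1
ee_pos: [0.5835, -0.2099, 0.1972]
eef_rot: [0.71, 0.705, -0.001, -0.002]
ft_force: [0.0, -0.4, 1.2]
width: 0.0008
grip_force: 0.0
tcp [ 82. 304.] [713. 141.] [284. 251.]
tip [ 86. 328.] [705. 146.] [283. 237.]
tip35 [ 79. 290.] [718. 138.] [284. 261.]
head [149. 271.] [612. 150.] [281. 150.]
```

View pics/m9.png

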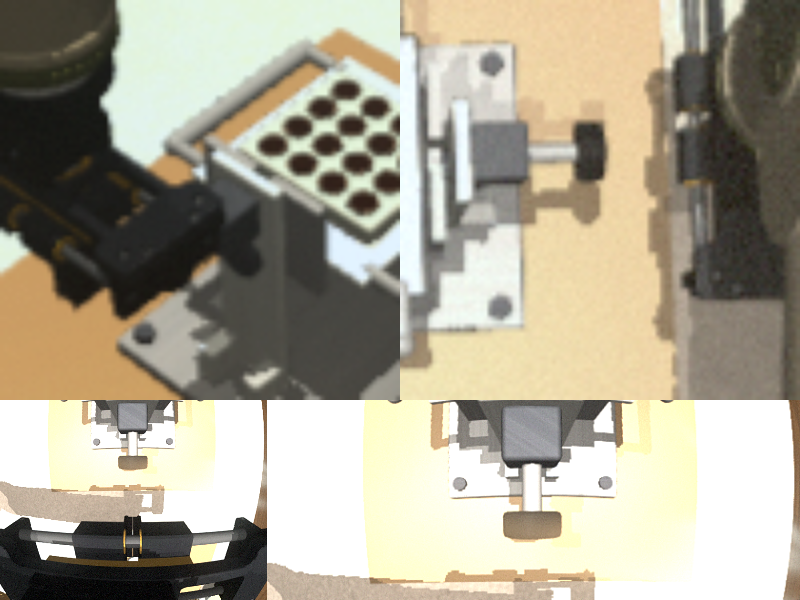

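The top view shows the head face at (606,150) in line with the gripper, and the wrist view shows the head centred on the finger gap. The scene view puts the tip at about (75,303), close to TCP height, so I'll use TCP z of about 0.172 and push towards +y.

Scaled: 0.054 m is 0.072, 0.049 m is 0.0653.

```bash
python3 jog.py '[[0,0.0013,0.02,0,0],[0,0.0013,0.0347,0,0],[0.02,0.0013,0.0347,0,0],[0.04,0.0013,0.0347,0,0],[0.0507,0.0013,0.0347,0,0],[0.0587,0.0013,0.0347,0,0],[0.0653,0.0013,0.0347,0,0],[0.072,0.0013,0.0347,0,0]]'; python3 jog.py '[[0.0067,0,0,0,0],[0.0133,0,0,0,0],[0.02,0,0,0,0]]'
```

```text
time: 13.05
ee_pos: [0.5868, -0.1565, 0.1747]
eef_rot: [0.709, 0.705, -0.0, 0.001]
ft_force: [0.1, -2.0, 2.1]
width: 0.0003
grip_force: 1.2
time: 13.35
ee_pos: [0.5867, -0.1412, 0.1745]
eef_rot: [0.709, 0.705, -0.0, 0.0]
ft_force: [0.0, -1.6, 2.0]
width: 0.0006
grip_force: 1.2
```

Scaled: 0.009 m is 0.012, 0.006 m is 0.008.

```bash
python3 jog.py '[[0.004,0,0,0,0],[0.008,0,0,0,0],[0.012,0,0,0,0]]'; python3 jog.py '[[0.0027,0,0,0,0],[0.0053,0,0,0,0]]'
```

```text
time: 13.65
ee_pos: [0.5867, -0.132, 0.1743]
eef_rot: [0.709, 0.705, -0.0, 0.0]
ft_force: [1.3, -1.8, 1.8]
width: 0.0006
grip_force: 1.1
time: 13.85
ee_pos: [0.5867, -0.1299, 0.1744]
eef_rot: [0.709, 0.705, -0.001, 0.001]
ft_force: [2.4, -11.2, 1.8]
width: 0.0001
grip_force: 5.5
```

Run:
```python
from h import *
from bench import r, optics, sensors
t=optics.camera("top");w=optics.camera("wrist");pickle.dump((w,t),open("c10.pkl","wb"))
# dark head columns in top view along the pin's row
for c in(pickle.load(open("c9.pkl","rb"))[1],t):
  print(c["img"][186:189,305:350].max(2).mean(0).round().astype(int))
for y in(-.154,-.119):print(proj(t,[.585,y,.185]).round(1), fe(w,[.585,y,.185]).round(1), fe(w,[.585,y+.016,.203]).round(1))
g=w["img"][:,:,:].max(2);print(g[80:250:3,279])
print(sensors.read_state()["ft_force"])
```

```text
[156 157 108  74  74  74  71  71  70  74  72  73  72  71  71  71  67 106
 121 121 122 123 124 123 123 124 122 125 122  64  39  40  39  41  38  37
  73 128 142 141 140 140 140 140 141]
[151 150 101  70  70  70  69  68  69  70  69  71  69  68  49  38  48  50
  37  33  33  31  38  49  46  47  49  46  48  42 100 129 136 134 135 137
  90  68 124 134 137 134 134  98 106]
[[342.9 187.4]] [276.7 291.6] [276.3 283.4]
[[328.  187.9]] [276.1 237. ] [275.7 220. ]
[235 240 126 162 169 168 168 170 170 171 173 170 174 176 175 173 180 152
 153 230 229 230 228 232 223 152 116 124 123 122 112 107 114 105 104 107
 101 104 101  98 103  97  98  96  96  97  61  24  20  25  14  21  16  18
  21  11  17]
[ 0.5733361  -6.62236358  1.83479763]
```

The force rises to 11 N at the expected home position. I'll press a little more to be sure, back off and check.

Scaled: 0.002 m is 0.0027, 0.001 m is 0.0013.

```bash
python3 jog.py '[[0.0013,0,0,0,0],[0.0027,0,0,0,0],[0.0027,0,0,0,0]]'; python3 jog.py '[[-0.0267,0,0,0,0],[-0.08,0,0,0,0],[-0.1333,0,-0.04,0,0],[-0.1867,0,-0.0933,0,0],[-0.1867,0,-0.1467,0,0],[-0.1867,0,-0.1867,0,0],[-0.1867,0,-0.1867,0,0]]'
python3 - <<'E'
from h import *
from bench import r, optics, sensors
d=pickle.load(open("c0.pkl","rb"));t=optics.camera("top");s=optics.camera("scene")
print(t["img"][186:189,305:350].max(2).mean(0).round().astype(int))
f=lambda q,B:np.minimum(nn(proj(s,grid(q,.0281,.0259,.0186)),B)[1],4).mean()
B=blobs(s,283,170,328,212);print(sorted((f(q,B).round(3),q.round(2)) for q in np.arange(-.3,.3,.01))[:3])
for y in(-.119,-.119+.016,-.104):print(proj(t,[.585,y,.185]).round(1))
for n,(x0,y0,x1,y1) in dict(bottle=(80,255,130,295),cup=(425,165,475,205),box=(95,155,150,220),box2=(5,315,90,395),box3=(500,160,560,240)).items():
  print(n,np.abs(t["img"][y0:y1,x0:x1].astype(int)-d["top"]["img"][y0:y1,x0:x1]).mean().round(1))
st=sensors.read_state();print(st["ft_force"],st["ee_pos"],st["time"])
E
```

```text
time: 14.25
ee_pos: [0.5867, -0.13, 0.1744]
eef_rot: [0.71, 0.704, -0.001, 0.002]
ft_force: [0.2, -12.3, 1.1]
width: -0.0
grip_force: 6.0
time: 14.95
ee_pos: [0.5876, -0.2657, 0.319]
eef_rot: [0.709, 0.705, 0.002, 0.003]
ft_force: [1.0, 1.2, -0.2]
width: 0.0003
grip_force: 0.0
[162 162 110  78  78  76  75  76  75  75  75  79  74  74  74  75  64  44
  44  44  45  43  42  67 126 141 146 147 145 146 146 146 146 147 145 146
 145 147 147 146 145 146 147 145 147]
[(np.float64(0.504), np.float64(-0.01)), (np.float64(0.505), np.float64(0.0)), (np.float64(0.517), np.float64(-0.02))]
[[328.  187.9]]
[[321.2 188.1]]
[[321.7 188.1]]
bottle 11.7
cup 46.6
box 11.4
box2 11.9
box3 40.0
[ 0.02559205 -0.1858597  -1.05162942] [ 0.58636963 -0.26534934  0.31425906] 15.05
```

The head now sits directly against the guide, with no shaft visible, and the tilt is about 0. The cup region of the top image differs, so I'll check the cup in the scene view.

Scaled: -0.19 m is -0.2533, -0.15 m is -0.2.

```bash
python3 jog.py '[[-0.0133,-0.04,0,0,0],[-0.0133,-0.08,0,0,0],[-0.0133,-0.1333,0,0,0],[-0.0133,-0.2,0,0,0],[-0.0133,-0.2533,0,0,0],[-0.0133,-0.2533,0,0,0],[-0.0133,-0.2533,0,0,0]]'
python3 - <<'E'
from h import *
from bench import r, optics, sensors
d=pickle.load(open("c0.pkl","rb"))
for n,b in dict(scene=dict(cup=(148,308,190,358),bottle=(322,92,348,150),box=(355,145,412,188)),top=dict(cup=(425,165,475,205),bottle=(80,255,130,295))).items():
  c=optics.camera(n)
  for k,(x0,y0,x1,y1) in b.items():
    T=cv2.cvtColor(d[n]["img"][y0:y1,x0:x1],6);I=cv2.cvtColor(c["img"][y0-20:y1+20,x0-20:x1+20],6)
    m=cv2.minMaxLoc(cv2.matchTemplate(I,T,cv2.TM_CCOEFF_NORMED));print(n,k,round(m[1],3),m[3])
print(sensors.read_state()["ft_force"],sensors.read_state()["joint_vel"].round(3))
E
```

```text
time: 15.75
ee_pos: [0.3951, -0.275, 0.3135]
eef_rot: [0.709, 0.705, -0.0, -0.0]
ft_force: [1.0, 0.0, -0.3]
width: 0.0004
grip_force: 0.0
scene cup 0.988 (20, 20)
scene bottle 1.0 (20, 20)
scene box 1.0 (20, 20)
top cup 0.989 (20, 20)
top bottle 0.997 (20, 20)
[ 0.20561961 -0.04413247 -0.05229189] [-0.011  0.014 -0.002 -0.014 -0.     0.002  0.003]
```

The cup, bottle and box by the bottle match their starting images exactly, so I'm handing in.

```bash
python3 -c "
from bench import r, optics, sensors
print(r.close_job())"
```

```text
the job is handed in; nothing more can be done
None
```

The job is handed in, with no verdict shown: the table measured level (tilt about 0 rad), the pin head was against its guide, the bottle, cup and the one gift box I checked had not moved, and the arm had backed clear.

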